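Hold a brass bar home against the sprung stop of a cut-off jig

ROBOT

A 6-joint arm with a two-finger parallel gripper is mounted at the origin on a cart in front of the work surface, level with it; the furniture and walls round the work are solid. World frame = base frame: x ahead of the robot, y to its left, z up, the work surface at z = 0. Lengths are in mm, angles in degrees, forces in N, time in s.
With the tool pointing down it reaches from about 350 to 850 mm from the base axis. Payload 8.1 kg.
Tool frame: the origin (TCP) lies midway between the tips of the shut fingers; the grasp point (between the pads) lies 19 mm behind it; z points along the fingers, y is the line along which they close (so a half turn about z gives the same grasp; the last joint's range is limited). The gripper opens to 85 mm and grips with 20 to 120 N. Pads are 22 mm wide; open, the fingers measure 114 mm over their backs; the gripper's body (76 mm by 85 mm) begins 54 mm behind the grasp point. The pads swing forward as they close: fully open they stand 13 mm farther back than shut.
Start: joints at [58.419, 7.471, 85.268, -0, 87.261, -4.893], TCP at [269.463, 536.092, 231.292] pointing down, gripper open.
Joint ranges: [-169.43, 169.43], [-51.17, 129.36], [1.28, 143.12], [-76.62, 256.62], [0, 156.53], [-152.29, 152.29]. Speed limits (degrees/s): [136.94, 136.94, 159.86, 180, 180, 180].

INTERFACE

Orientations are given as [roll, pitch, yaw] about the fixed x, y, z axes, in that order (R = Rz(yaw) Ry(pitch) Rx(roll)).
In Python, from bench import r gives the robot as it stands.
- The arm moves only by the tool apply_moves, never from a script. Its argument "steps" is a list of rows, each a list of 7 numbers: the opening, from -1 (shut) to 1 (fully open), then the shift along the tool's x, y, z in mm, then the turn, a rotation vector about the tool's x, y, z in units of 5 degrees (1.0 is 5 degrees). A call has exactly 8 rows; each row shifts and turns the commanded pose from where the row before left it, along the tool's axes as they then stand; what a row does not reach is not made up. A row lasts 1/10 s, in which the tool goes at most 50 mm and 8.59 degrees, less where a joint would pass 70% of its speed; a pose out of reach is approached as far as the arm can. A call is refused whole if a number of a shift passes 50 or a number of a turn 1, either way. A call with a gripper value outside its range is refused whole. The fingers move at their own pace and stop on an object; "squeeze" is the grip in N (left out, the last holds). Time passes only in rows, so rows that do not move let the fingers close, or fill a call up. It gives the time, the measured TCP pose, the force, the opening and the grip force at its end, in the units of the state.
- r.sense(): the state, without advancing time (a new reading comes with each control period).
- r.snapshot(name): name is "scene" or "side" or "wrist"; returns a dict with "color" (480x640x3 uint8, blue, green, red), "depth" (480x640 float32, mm along the optical axis (not along the pixel's ray), 0 where there is no reading), "mtx" (3x3 intrinsics, pixels), "T" (4x4, takes a point from camera to world coordinates); the wrist camera has in their place "hand_eye" (4x4, takes a point from camera to tool coordinates, whose origin is the TCP and whose axes are the flange's). Camera axes: x right, y down, z forward; pixel columns grow to the right and rows downward; lengths in mm; the calibration is good to about 2 mm. A picture is of the moment at which its call begins: read the wrist's pose just before it.
- r.hand_in(): hands the job in; it is judged then, once.
The state is a dict: "time": time; "joint_pos": joint angles; "qd": joint speeds; "joint_efforts": joint torques, N m; "tool_pos": TCP position; "tcp_rot": TCP orientation; "ft_force": force on the tool from outside, world axes, zero at the start; "wrist_torque": the same for the moment, N m; "finger_gap": finger opening in mm; "grip_force": force on a finger pad.
Only numpy, scipy, OpenCV 4.12 (cv2) and the standard library are available. Lean on these libraries where they do the work, as an engineer would, in place of code of your own. Each camera call takes 0.05 s, during which the arm holds its last target. There are 200 camera calls.

TASK

Take the square brass bar from the stock lying on the right of the tray and lay it on the bed of the cut-off jig with its side flush against the fence, its end still short of the sprung plunger. Then slide it along the fence, pressing the plunger in until the end of the bar meets the stop block, without forcing it. Leave the rest of the stock where it lies, and finish while still holding the bar pressed home against the stop, flat on the bed and flush with the fence, ready for the saw cut.

Things in the scene. Friction and masses are not known exactly. Their poses are not given: they have to be found in the camera images.
- square_bar: The work: a plain square brass bar, 12 x 12 mm in section and 160 mm long, 0.13 to 0.27 kg. Origin in the middle of the bar; its long axis is its y axis (both ends are alike). It lies on the tray floor at the start (origin 6 mm above the floor), roughly along world x.
- round_rod: Other stock, to be left alone: a round brass rod, 12 mm in diameter, 160 mm long. Origin in its middle, long axis = its y axis. Lies beside the square bar.
- flat_strip: Other stock, to be left alone: a flat brass strip, 20 mm wide, 5 mm thick, 160 mm long. Origin in its middle, long axis = its y axis. Lies beside the square bar.
- jig: Fixed steel cut-off jig on the tray floor. Bed: bright steel plate, top 12 mm above the floor, x -32 to 28, y -120 to 80 mm in the jig's frame; +y is the feed direction, to the stop. Origin on the floor under the home bar's centre line: a bar flat on the bed and flush with the fence has its origin at x = 0, z = 18 mm and its y axis along the jig's y.
- fence_entry (a point): The end of the fence at which the bar enters, at the bed: x 6, y -45, z 12 mm in the jig's frame. The fence is a dark steel bar from there to y = 80 mm, 16 mm high above the bed; its working face (plane x = 6 mm) looks to -x. A narrow saw slot crosses it at y = -25 mm. From y = -120 to -45 mm the bed is open on both sides: room for fingers beside the bar.
- stop: Length stop: aluminium block (19 mm wide, 34 long, 25 high above the bed) clamped on the bed in front of the fence by a knurled thumb screw, at a place along y that differs from run to run; it does not move during the job. Axes as the jig's. Origin on the bed under the middle of its stop face; the block lies on the +y side of it.
- stop_face (a point): The middle of the stop face, the hard stop, 6 mm above the bed on the bar's centre line; the face looks to -y. When the bar is home its end lies on this face and its origin is 80 mm from this point towards -y.
- plunger (a joint): Sprung plunger in the middle of the stop face: a steel pin, 6 mm diameter, that sticks out 10 mm to -y. 0 = fully out, grows as it is pushed in (m); 0.010 = flush, where the bar meets the hard stop. The spring pushes back with 2.4 N at first, 6.4 N when flush, and drives the bar back if let go. Its black tail comes out behind the block.

How it is judged:
By the outcome, as a careful person would: the job done as asked, in the order asked, and still so for the second after the job is handed in, while the arm keeps its last pose, push and grip.
It also fails if it takes over 54 s, if anything falls off the work surface, if the arm or the gripper's body presses on something with over 40 N, if the wrist force passes 120 N, or if a joint passes its speed limit or range.

## Working session

There is one attempt and no reset: what is moved stays moved. The work goes in short steps, Python scripts to look and compute and a tool call to move; the robot and the scene stay as the last step left them, time stands still between calls to the robot, and variables do not carry over. Pictures are saved under pics/ and viewed, at most 10 in all, crops included, and the job is handed in when it is done.

Besides the shell and the picture viewer there is one more tool, called after ">>>" in YAML: its name, and indented under it one key for each argument. apply_moves: Moves the arm, as the interface text tells. Its arguments: {"type":"object","properties":{"steps":{"type":"array"},"squeeze":{"type":"number"}},"required":["steps"]}

```bash
mkdir -p pics
python3 - <<'E'
from bench import r
import cv2,numpy as np,pickle
s=r.sense();print(s)
d={n:r.snapshot(n) for n in("scene","side")}
pickle.dump(d,open("d.pkl","wb"))
for n in d: cv2.imwrite(f"pics/{n}.png",d[n]["color"]);print(n,d[n]["T"].round(3).tolist(),d[n]["mtx"].tolist())
E
```

```text
{'time': 0.0, 'joint_pos': array([ 5.84192067e+01,  7.51756015e+00,  8.53289121e+01,  1.96818850e-03,
        8.72627406e+01, -4.89333066e+00]), 'qd': array([-0.02073642,  0.0105761 , -0.04838862,  0.08523476, -0.10441294,
       -0.00691168]), 'joint_efforts': array([-1.35203089e-03, -5.69409227e+01, -5.00545013e+01, -2.78984669e-05,
        1.49371993e-02,  6.46960373e-06]), 'tool_pos': array([269.15310623, 535.62065781, 230.22240424]), 'tcp_rot': array([-1.79891353e+02, -1.12745490e-02,  1.53312431e+02]), 'ft_force': array([ 0.75097924, -0.07324522, -0.18571618]), 'wrist_torque': array([-0.04559302, -0.01762326,  0.00855172]), 'grip_force': 0.0, 'finger_gap': 85.14763530677902}
scene [[0.812, -0.347, 0.47, 83.758], [-0.584, -0.46, 0.669, -688.27], [-0.017, -0.817, -0.576, 576.222], [0.0, 0.0, 0.0, 1.0]] [[544.9352214470719, 0.0, 331.28040219725347], [0.0, 544.9352214470719, 234.99243238112464], [0.0, 0.0, 1.0]]
side [[-0.974, -0.15, 0.17, 352.419], [-0.226, 0.646, -0.729, 541.281], [-0.0, -0.748, -0.663, 630.717], [0.0, 0.0, 0.0, 1.0]] [[513.3238569683214, 0.0, 317.2216792417621], [0.0, 513.3238569683214, 233.55547717013482], [0.0, 0.0, 1.0]]
```

View pics/scene.png

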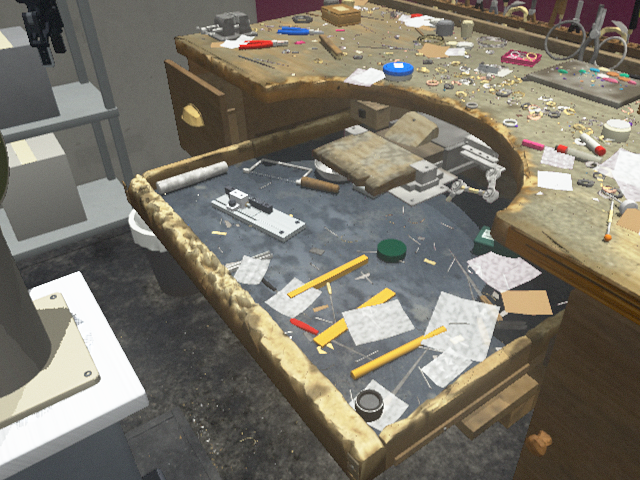

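View pics/side.png

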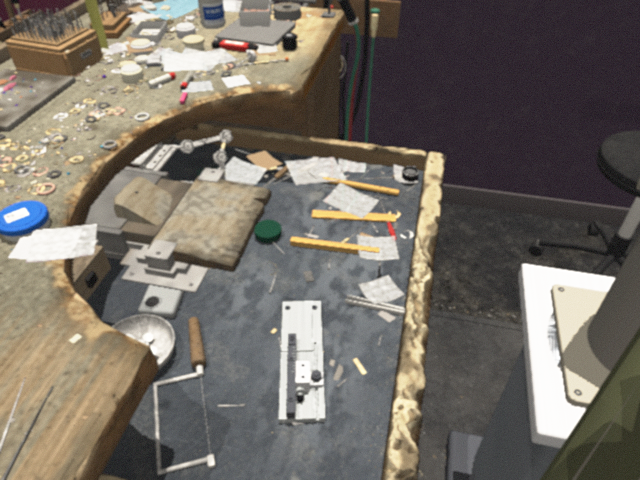

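The scene view shows three brass pieces: (328,277), (355,318) and (400,352). The jig is at (258,213). In the side view the jig spans about (302,300–422), with the dark fence at x≈292 and the stop at (303,372). I'll crop both for detail and measure.

```bash
cat > h.py <<'E'
import numpy as np,cv2
def cast(s,uv,z):
    uv=np.atleast_2d(np.float64(uv)); d=np.c_[uv,np.ones(len(uv))]@np.linalg.inv(s["mtx"]).T@s["T"][:3,:3].T
    o=s["T"][:3,3]; return o+d*((z-o[2])/d[:,2])[:,None]
def pts(s):
    v,u=np.indices(s["depth"].shape); dz=s["depth"]
    p=np.stack([u,v,np.ones_like(u)],-1)@np.linalg.inv(s["mtx"]).T*dz[...,None]
    return p@s["T"][:3,:3].T+s["T"][:3,3]
E
python3 - <<'E'
import pickle;from h import *
d=pickle.load(open("d.pkl","rb"))
for n,box in(("scene",(280,240,460,390)),("side",(275,165,430,260))):
    s=d[n];P=pts(s);hsv=cv2.cvtColor(s["color"],cv2.COLOR_BGR2HSV)
    m=cv2.inRange(hsv,(15,150,120),(32,255,255));b=np.zeros_like(m);x0,y0,x1,y1=box;b[y0:y1,x0:x1]=m[y0:y1,x0:x1]
    k,l,st,c=cv2.connectedComponentsWithStats(b)
    for i in range(1,k):
        if st[i,4]<150: continue
        v,u=np.where(l==i); (ce,wh,a)=cv2.minAreaRect(cast(s,np.c_[u,v],6)[:,:2].astype(np.float32))
        q=P[v,u];q=q[s["depth"][v,u]>0]
        print(n,c[i].round(1),"world",np.round(ce,1),np.round(wh,1),round(a,1),"z pct",np.percentile(q[:,2],[10,50,90]).round(1))
    fl=P[200:215,300:330] if n=="scene" else P[270:290,220:260]
    print("floor z",np.median(fl[...,2]))
A=d["scene"]["color"][180:390,200:460];B=d["side"]["color"][165:430,260:430]
cv2.imwrite("pics/c.png",np.hstack([cv2.resize(A[:70,:120],(400,233),interpolation=2),cv2.resize(A[70:,80:],(400,233*1),interpolation=2)]))
cv2.imwrite("pics/c1.png",np.hstack([cv2.resize(B[130:265,:80],(350,590),interpolation=2),cv2.resize(B[:100],(440,590),interpolation=2)]))
E
```

```text
scene [327.6 275.5] world [ 478.9 -116.9] [160.8  14.9] 3.1 z pct [ 9.9 11.4 12.8]
scene [379.3 297.9] world [ 503.1 -210.9] [64.3 19.9] 8.0 z pct [3.2 4.5 5.9]
scene [330.7 332.9] world [ 407.1 -224.8] [60.4 20.2] 8.3 z pct [3.  4.5 5.9]
scene [393.5 353.4] world [ 463.  -310.4] [ 12.1 160. ] 85.9 z pct [ 7.4 10.3 12.1]
floor z -0.636281351117816
floor z -0.6829574291276117
```

View pics/c.png

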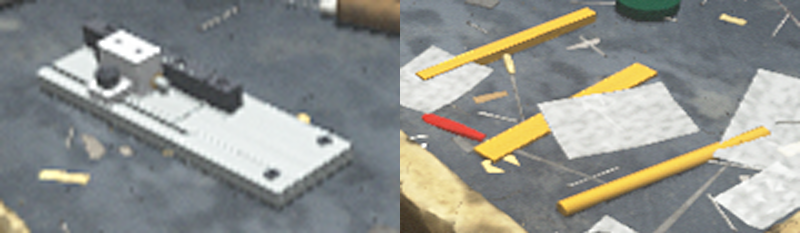

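View pics/c1.png

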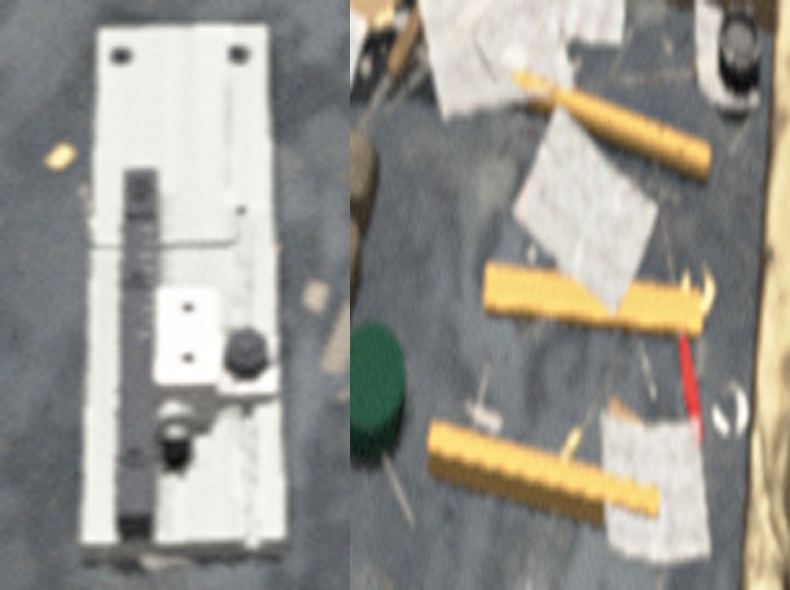

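The crops confirm it: the piece nearest the jig, at (328,277) in scene, has sharp edges and two flat faces, so it is the square bar. The middle one is the strip and the far one the round rod. Next is the jig pose.

Run:
```python
import pickle;from h import *
d=pickle.load(open("d.pkl","rb"))
for n,box in(("scene",(205,180,315,245)),("side",(265,290,340,430))):
    s=d[n];P=pts(s);x0,y0,x1,y1=box
    g=s["color"].max(2); v,u=np.where((g>120)&(s["depth"]>0)&(np.abs(P[...,2]-11.5)<3)); k=(u>x0)&(u<x1)&(v>y0)&(v<y1)
    xy=cast(s,np.c_[u,v][k],12)[:,:2].astype(np.float32)
    print(n,k.sum(),cv2.minAreaRect(xy))
    # jig frame from bed rect
    ce,wh,a=cv2.minAreaRect(xy); a=np.radians(a if wh[1]>wh[0] else a-90)
    if abs(a)>.8: a=a-np.pi*np.round(a/np.pi)
    # y axis = long axis
    ex=np.array([np.cos(a),np.sin(a)]);ey=np.array([-ex[1],ex[0]])
    o=np.array(ce)+2*ex+20*ey; print("yaw",np.degrees(a),"origin",o)
    sub=P[y0:y1,x0:x1].reshape(-1,3); L=np.c_[(sub[:,:2]-o)@ex,(sub[:,:2]-o)@ey,sub[:,2]]
    t=L[(L[:,2]>34)&(L[:,2]<39)&(abs(L[:,0])<40)]; print("stop top x,y pct",np.percentile(t[:,0],[2,50,98]),np.percentile(t[:,1],[2,50,98]),len(t))
    f=L[(L[:,2]>26)&(L[:,2]<30)&(L[:,0]>-5)&(L[:,0]<35)&(L[:,1]<0)]
    if len(f):print("fence",np.percentile(f[:,0],[2,50,98]),np.percentile(f[:,1],[2,50,98]),len(f))
```

```text
scene 1260 ((532.6821899414062, 132.15267944335938), (182.25360107421875, 201.8245086669922), 14.499112129211426)
yaw 14.499112129211426 origin [529.61119295 152.01643985]Traceback (most recent call last):
  File "<stdin>", line 15, in <module>
    return _quantile_unchecked(
        a, q, axis, out, overwrite_input, method, keepdims, weights)
    return _ureduce(a,
                    func=_quantile_ureduce_func,
    ...<5 lines>...
                    overwrite_input=overwrite_input,
                    method=method)
    r = func(a, **kwargs)
    result = _quantile(arr,
                       quantiles=q,
    ...<2 lines>...
                       out=out,
                       weights=wgt)
    slices_having_nans = np.isnan(arr[-1, ...])
                                  ~~~^^^^^^^^^
IndexError: index -1 is out of bounds for axis 0 with size 0
```

Run:
```python
import pickle;from h import *
d=pickle.load(open("d.pkl","rb"))
for n,box in(("scene",(205,180,315,245)),("side",(265,290,340,430))):
    s=d[n];P=pts(s);x0,y0,x1,y1=box
    g=s["color"].max(2); m=((g>110)&(s["depth"]>0)&(np.abs(P[...,2]-11.5)<3)).astype(np.uint8); b=m*0;b[y0:y1,x0:x1]=m[y0:y1,x0:x1]
    k,l,st,c=cv2.connectedComponentsWithStats(b,connectivity=4);ii=[i for i in range(1,k) if st[i,4]>60]
    print([ (st[i].tolist()) for i in ii])
    v,u=np.where(np.isin(l,ii))
    xy=cast(s,np.c_[u,v],12)[:,:2].astype(np.float32)
    ce,wh,a=cv2.minAreaRect(xy);print(n,ce,wh,a)
    a=np.radians(a if wh[1]>wh[0] else a-90); 
    ex=np.array([np.cos(a),np.sin(a)])
    if ex[0]<0: ex=-ex
    ey=np.array([-ex[1],ex[0]])
    o=np.array(ce)+2*ex+20*ey; print("yaw",np.degrees(np.arctan2(ex[1],ex[0])),"origin",o)
    sub=P[y0:y1,x0:x1].reshape(-1,3); L=np.c_[(sub[:,:2]-o)@ex,(sub[:,:2]-o)@ey,sub[:,2]]
    for nm,k in(("stop",(L[:,2]>34)&(L[:,2]<39)&(abs(L[:,0])<14)),("fence",(L[:,2]>25)&(L[:,2]<30)&(L[:,0]>-5)&(L[:,0]<35)&(L[:,1]<0))):
        t=L[k]
        if len(t)>3:print(nm,*[np.percentile(t[:,j],[2,50,98]).round(1) for j in range(3)],len(t))
```

```text
[[211, 194, 94, 44, 1270]]
scene (473.9960632324219, 116.92411804199219) (62.62492752075195, 202.1619415283203) 14.988076210021973
yaw 14.988076210021974 origin [470.75566214 136.76094745]
stop [-11.   -2.5   8.1] [10.  26.4 43.3] [34.3 36.3 38.2] 102
fence [ 7.2 12.1 19.8] [-43.4 -21.4  -1.6] [25.3 27.3 29.7] 88
[[279, 301, 45, 120, 2607], [295, 386, 22, 34, 495], [317, 386, 8, 34, 198]]
side (473.4747009277344, 120.76384735107422) (59.872337341308594, 201.3763427734375) 14.531259536743164
yaw 14.531259536743162 origin [470.3925593  140.62588156]
stop [-12.4  -4.2   5.2] [ 8.4 25.6 41.2] [34.7 36.6 38.4] 305
fence [ 7.  12.4 17.3] [-45.7 -22.8  -0.8] [25.7 27.7 29.8] 202
```

Averaging the two views, the jig yaw is about 14.7°, its origin about (470.6, 138.7), and the stop face is at y≈9 in the jig frame. The bar is at (479, -117), 3.1°. I'll move above the bar with tool yaw 183.

>>> apply_moves:
  steps:
    - [1, 0, 0, 0, 0, 0, -1]
    - [1, 0, 0, 0, 0, 0, -1]
    - [1, 0, 0, 0, 0, 0, -1]
    - [1, 0, 0, 0, 0, 0, -1]
    - [1, 0, 0, 0, 0, 0, -1]
    - [1, 0, 0, 0, 0, 0, -1]
    - [1, -11, -41.5, 5, 0, 0, 0]
    - [1, -11, -41.5, 5, 0, 0, 0]

```text
time: 0.9
tool_pos: [295.8, 453.8, 220.2]
tcp_rot: [-179.9, -0.0, -176.6]
ft_force: [0.5, 0.0, -0.6]
finger_gap: 85.4
grip_force: 0.0
```

>>> apply_moves:
  steps:
    - [1, -11, -41.5, 5, 0, 0, 0]
    - [1, -11, -41.5, 5, 0, 0, 0]
    - [1, -11, -41.5, 5, 0, 0, 0]
    - [1, -11, -41.5, 5, 0, 0, 0]
    - [1, -11, -41.5, 5, 0, 0, 0]
    - [1, -11, -41.5, 5, 0, 0, 0]
    - [1, -11, -41.5, 5, 0, 0, 0]
    - [1, -11, -41.5, 5, 0, 0, 0]

```text
time: 1.7
tool_pos: [403.2, 126.4, 180.9]
tcp_rot: [-180.0, -0.0, -176.7]
ft_force: [0.8, 1.0, 0.3]
finger_gap: 85.4
grip_force: 0.0
```

>>> apply_moves:
  steps:
    - [1, -11, -41.5, 5, 0, 0, 0]
    - [1, -11, -41.5, 5, 0, 0, 0]
    - [1, -11, -41.5, 5, 0, 0, 0]
    - [1, -11, -41.5, 5, 0, 0, 0]
    - [1, -11, -41.5, 5, 0, 0, 0]
    - [1, -11, -41.5, 5, 0, 0, 0]
    - [1, 0, 0, 0, 0, 0, 0]
    - [1, 0, 0, 0, 0, 0, 0]

```text
time: 2.5
tool_pos: [482.9, -117.3, 150.5]
tcp_rot: [179.9, -0.1, -176.8]
ft_force: [-0.2, -0.4, 0.3]
finger_gap: 85.1
grip_force: 0.0
```

```bash
cat >> h.py <<'E'
from scipy.spatial.transform import Rotation as Ro
def wrist(r,name):
    st=r.sense(); s=r.snapshot("wrist"); T=np.eye(4);T[:3,:3]=Ro.from_euler("xyz",st["tcp_rot"],degrees=True).as_matrix();T[:3,3]=st["tool_pos"]
    s["T"]=T@s["hand_eye"]; cv2.imwrite(f"pics/{name}.png",s["color"]); return st,s
def brass(s,z,amin=800):
    m=cv2.inRange(cv2.cvtColor(s["color"],cv2.COLOR_BGR2HSV),(15,150,120),(32,255,255))
    k,l,c,_=cv2.connectedComponentsWithStats(m);out=[]
    for i in range(1,k):
        if c[i,4]<amin: continue
        v,u=np.where(l==i); out.append((c[i].tolist(),cv2.minAreaRect(cast(s,np.c_[u,v],z)[:,:2].astype(np.float32))))
    return out
E
python3 - <<'E'
from bench import r;from h import *
st,s=wrist(r,"w1");print(st["tool_pos"],st["tcp_rot"]);print(s["T"].round(2))
for o in brass(s,12):print(o)
E
```

```text
[ 482.94722688 -117.25008681  150.48992604] [ 1.79941791e+02 -9.80703721e-02 -1.76823005e+02]
[[-6.0000e-02  9.5000e-01  3.1000e-01  4.0292e+02]
 [ 1.0000e+00  5.0000e-02  2.0000e-02 -1.2087e+02]
 [ 0.0000e+00  3.1000e-01 -9.5000e-01  2.9397e+02]
 [ 0.0000e+00  0.0000e+00  0.0000e+00  1.0000e+00]]
([80, 82, 19, 162, 991], ((447.1797180175781, -302.90069580078125), (6.478082180023193, 128.85177612304688), 85.67694854736328))
```

View pics/w1.png

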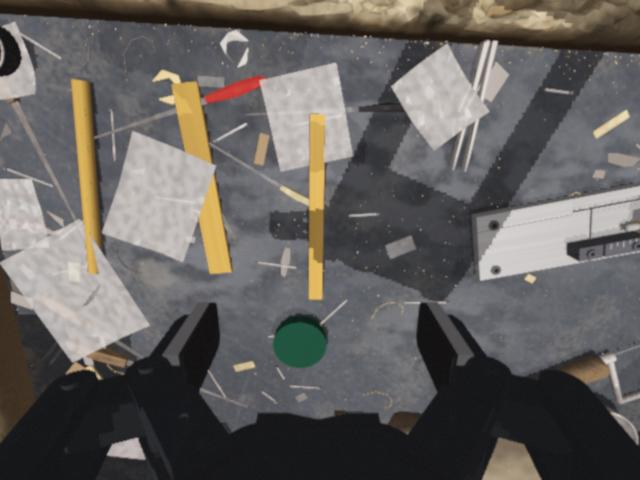

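The wrist view shows the bar at columns 308–326, rows 114–300, with clear floor on both sides and the green pot past its far end. I'll relax the mask to measure it.

```bash
sed -i 's/(15,150,120),(32,255,255))$/(12,130,60),(34,255,255))/' h.py
python3 - <<'E'
from bench import r;from h import *
st,s=wrist(r,"w1")
for o in brass(s,12):print(o)
p=s["color"][200,317];print(p,cv2.cvtColor(p[None,None],cv2.COLOR_BGR2HSV))
P=pts(s);print(P[200,317],P[200,370],P[130,317],P[290,317])
E
```

```text
([71, 79, 29, 194, 2893], ((461.16546630859375, -305.7005310058594), (13.613317489624023, 158.55035400390625), 85.94761657714844))
([171, 81, 40, 81, 1898], ((408.5190734863281, -217.79376220703125), (59.39688491821289, 20.23848533630371), 8.354534149169922))
([308, 115, 16, 184, 2493], ((475.81781005859375, -117.87156677246094), (158.06593322753906, 12.157121658325195), 2.39687180519104))
([199, 175, 32, 98, 1738], ((491.0184631347656, -205.84426879882812), (84.89844512939453, 19.97616958618164), 8.096315383911133))
[100 188 228] [[[ 21 143 228]]]
[ 463.43640535 -117.01783546   12.34099292] [463.27008391 -71.12664075   0.94236181] [ 407.93210997 -120.16077743   12.40711206] [ 546.47340203 -112.31620477   11.96001985]
```

>>> apply_moves:
  steps:
    - [1, 3, 0, 25, 0, 0, 0]
    - [1, 3, 0, 25, 0, 0, 0]
    - [1, 0, 0, 25, 0, 0, 0]
    - [1, 0, 0, 25, 0, 0, 0]
    - [1, 0, 0, 20, 0, 0, 0]
    - [1, 0, 0, 15, 0, 0, 0]
    - [1, 0, 0, 8, 0, 0, 0]
    - [1, 0, 0, 3, 0, 0, 0]

```text
time: 3.4
tool_pos: [477.0, -115.8, 4.8]
tcp_rot: [180.0, -0.1, -176.6]
ft_force: [-0.3, -0.1, 0.1]
finger_gap: 85.6
grip_force: 0.0
```

>>> apply_moves:
  steps:
    - [-1, 0, 0, 0, 0, 0, 0]
    - [-1, 0, 0, 0, 0, 0, 0]
    - [-1, 0, 0, 0, 0, 0, 0]
    - [-1, 0, 0, 0, 0, 0, 0]
    - [-1, 0, 0, 0, 0, 0, 0]
    - [-1, 0, 0, 0, 0, 0, 0]
    - [-1, 0, 0, 0, 0, 0, 0]
    - [-1, 0, 0, 0, 0, 0, 0]
  squeeze: 50

```text
time: 4.2
tool_pos: [478.0, -117.3, 5.9]
tcp_rot: [-180.0, 0.0, -176.7]
ft_force: [-1.1, -0.1, 5.6]
finger_gap: 10.2
grip_force: 49.3
```

>>> apply_moves:
  steps:
    - [-1, 0, 0, 0, 0, 0, 0]
    - [-1, 0, 0, -3, 0, 0, 0]
    - [-1, 0, 0, -8, 0, 0, 0]
    - [-1, 0, 0, -16, 0, 0, 0]
    - [-1, 0, 0, -25, 0, 0, 0]
    - [-1, 0, 0, -25, 0, 0, 0]
    - [-1, 0, 0, -15, 0, 0, 0]
    - [-1, 0, 0, 0, 0, 0, 0]

```text
time: 5.0
tool_pos: [479.4, -117.6, 100.2]
tcp_rot: [-179.9, 0.3, -176.7]
ft_force: [0.8, 1.0, -1.9]
finger_gap: 10.3
grip_force: 49.0
```

Run:
```python
from bench import r;from h import *
st,s=wrist(r,"w2");print(st["tool_pos"],st["tcp_rot"],st["ft_force"],st["wrist_torque"],st["finger_gap"],st["grip_force"])
for o in brass(s,st["tool_pos"][2]+8):print(o)
P=pts(s)
m=cv2.inRange(cv2.cvtColor(s["color"],cv2.COLOR_BGR2HSV),(12,130,60),(34,255,255))>0
q=P[m&(P[...,2]>40)];q=q[(abs(q[:,1]+117)<30)]
print(len(q)); 
for lo in range(390,580,20):
  k=(q[:,0]>=lo)&(q[:,0]<lo+20)
  if k.sum()>5: print(lo,np.median(q[k],0).round(1))
```

```text
[ 479.35776177 -117.59287951  100.24256897] [-179.89239445    0.25832258 -176.68591529] [ 0.80942645  0.95667943 -1.88105285] [ 0.03534344 -0.00585624 -0.0238294 ] 10.320689560292852 48.97231042385101
([18, 74, 46, 229, 4366], ((435.0035095214844, -228.3894805908203), (8.370416641235352, 92.59086608886719), 85.88899230957031))
([141, 77, 52, 98, 2822], ((404.3639221191406, -177.1150360107422), (34.87736511230469, 11.865930557250977), 8.413370132446289))
([304, 118, 30, 303, 7963], ((468.9928283691406, -117.08096313476562), (143.42013549804688, 12.24850845336914), 2.605307102203369))
([178, 187, 39, 116, 2431], ((451.56494140625, -170.29908752441406), (50.2896614074707, 11.73609447479248), 8.237102508544922))
8002
390 [ 403.1 -121.   106.7]
410 [ 419.8 -119.9  106.7]
430 [ 439.7 -118.8  106.8]
450 [ 459.9 -117.6  106.9]
470 [ 480.1 -116.7  107.1]
490 [ 500.1 -115.6  107.1]
510 [ 519.5 -114.6  107.2]
530 [ 534.9 -113.8  107.2]
```

View pics/w2.png

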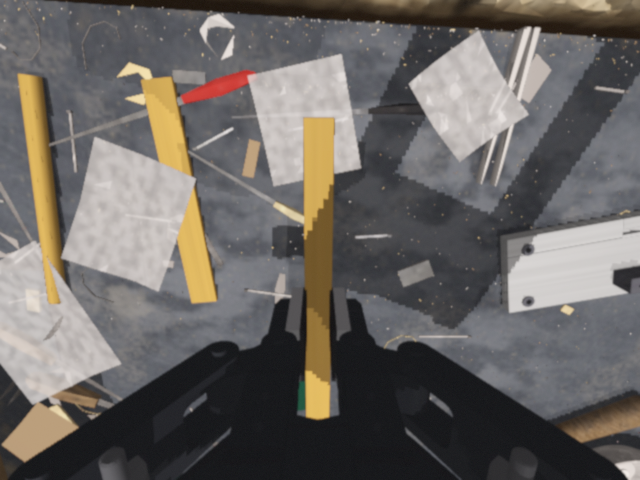

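The bar is held level and central (columns 304–334, rows 118–420), with its underside about 5 mm below the TCP. Next I'll turn it to the jig and move over.

>>> apply_moves:
  steps:
    - [-1, 0, 0, 0, 0, 0, 1]
    - [-1, 0, 0, 0, 0, 0, 1]
    - [-1, 0, 0, 0, 0, 0, 1]
    - [-1, 0, 0, 0, 0, 0, 1]
    - [-1, 0, 0, 0, 0, 0, 1]
    - [-1, 0, 0, 0, 0, 0, 1]
    - [-1, 0, 0, 0, 0, 0, 1]
    - [-1, 0, 0, 0, 0, 0, 1]

```text
time: 5.85
tool_pos: [476.3, -116.5, 95.4]
tcp_rot: [-180.0, -0.2, 143.1]
ft_force: [0.8, -0.7, -2.2]
finger_gap: 9.7
grip_force: 48.9
```

>>> apply_moves:
  steps:
    - [-1, 0, 0, 0, 0, 0, 1]
    - [-1, 0, 0, 0, 0, 0, 1]
    - [-1, 0, 0, 0, 0, 0, 1]
    - [-1, 0, 0, 0, 0, 0, 1]
    - [-1, 0, 0, 0, 0, 0, 1]
    - [-1, 0, 0, 0, 0, 0, 1]
    - [-1, 0, 0, 0, 0, 0, 1]
    - [-1, 0, 0, 0, 0, 0, 0.7]

```text
time: 6.65
tool_pos: [476.3, -116.5, 95.4]
tcp_rot: [-179.9, -0.1, 104.6]
ft_force: [0.0, 0.9, -1.7]
finger_gap: 10.1
grip_force: 48.9
```

>>> apply_moves:
  steps:
    - [-1, 14, 4, 0, 0, 0, 0]
    - [-1, 22, 7, 0, 0, 0, 0]
    - [-1, 22, 7, 0, 0, 0, 0]
    - [-1, 22, 7, 0, 0, 0, 0]
    - [-1, 22, 7, 0, 0, 0, 0]
    - [-1, 22, 7, 0, 0, 0, 0]
    - [-1, 14, 5, 0, 0, 0, 0]
    - [-1, 0, 0, 0, 0, 0, 0]

```text
time: 7.45
tool_pos: [483.7, 30.1, 96.1]
tcp_rot: [-179.9, -0.1, 105.0]
ft_force: [0.3, -1.3, -2.3]
finger_gap: 10.0
grip_force: 49.0
```

Run:
```python
from bench import r;from h import *;import pickle
st,s=wrist(r,"w3");print(st["tool_pos"],st["tcp_rot"],st["ft_force"],st["wrist_torque"])
pickle.dump((st,s),open("w3.pkl","wb"))
```

```text
[483.71743759  30.10258155  96.10293255] [-1.79901338e+02 -7.93452871e-02  1.05032960e+02] [ 0.32048706 -1.30653837 -2.30368908] [-0.03666383  0.01431443  0.01369624]
```

View pics/w3.png

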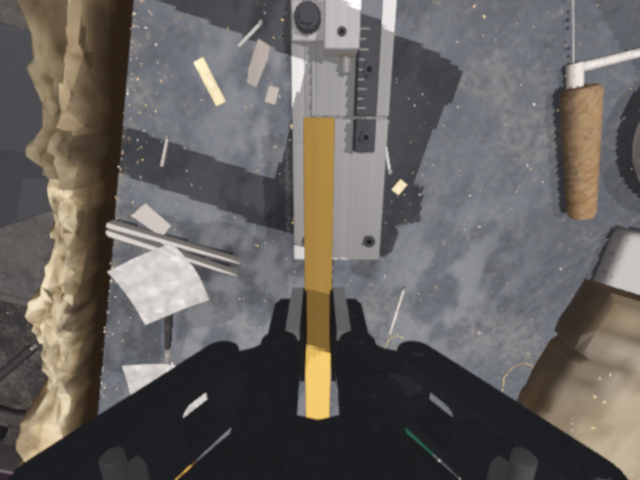

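The bar (columns 303–335) is over the jig. The fence is at columns 355–377 with its entry end at row 152, and the stop and plunger are at (345,50–70). I'll measure the bar, fence and stop from this view.

```bash
cat > m.py <<'E'
from h import *
def line(a,b):  # fit b = k a + c robust
    k=np.ones(len(a),bool)
    for _ in range(5):
        c=np.polyfit(a[k],b[k],1);e=b-np.polyval(c,a);k=abs(e)<max(1.5*np.std(e[k]),.3)
    return c
def meas(st,s):
    P=pts(s);T=np.eye(4);T[:3,:3]=Ro.from_euler("xyz",st["tcp_rot"],degrees=True).as_matrix()
    Q=(P-st["tool_pos"])@T[:3,:3]   # tool frame: x feed, y fence dir, z down
    Q[s["depth"]<=0]=np.nan; H=P[...,2]
    m=cv2.inRange(cv2.cvtColor(s["color"],cv2.COLOR_BGR2HSV),(10,110,40),(36,255,255))>0
    tz=st["tool_pos"][2]; bar=m&(abs(H-tz-7)<4)&(abs(Q[...,1])<15)
    rows=[(v,np.where(bar[v])[0]) for v in range(480) if bar[v].sum()>8]
    zt=tz+7; X=lambda v,u,z:(cast(s,[(u,v)],z)[0]-st["tool_pos"])@T[:3,:3]
    L=np.array([X(v,u.min()-.5,zt) for v,u in rows]);R=np.array([X(v,u.max()+.5,zt) for v,u in rows])
    print("bar: x",L[:,0].min(),L[:,0].max());
    for n,E in(("L",L),("R",R)):
        c=line(E[:,0],E[:,1]);print(" side",n,"y at 40",np.polyval(c,40).round(2),"deg",np.degrees(c[0]).round(2))
    f=(abs(H-28)<2.5)&(Q[...,1]>5)&(Q[...,1]<50)&(Q[...,0]>60)
    rows=[(v,np.where(f[v])[0]) for v in range(480) if f[v].sum()>5]
    L=np.array([X(v,u.min()-.5,28) for v,u in rows]);L=L
    c=line(L[:,0],L[:,1]);x0=np.percentile(L[:,0],1);print("fence: x from",x0.round(1),"..",L[:,0].max().round(1),"y at 40, 100",np.polyval(c,[40,100]).round(2),"deg",np.degrees(c[0]).round(2))
    t=(abs(H-37)<2)&(Q[...,0]>60)&(abs(Q[...,1])<40)
    v,u=np.where(t)
    if len(v): E=np.array([X(v[u==k].max()+.5,k,37) for k in np.unique(u) if (u==k).sum()>8]);print("stop near edge x med",np.median(E[:,0]).round(2),"y",E[:,1].min(),E[:,1].max())
    b=(abs(H-12)<2.5)&(Q[...,0]>0)&(abs(Q[...,1])<60)
    rows=[(v,np.where(b[v])[0]) for v in range(480) if b[v].sum()>15]
    L=np.array([X(v,u.min()-.5,12) for v,u in rows]);R=np.array([X(v,u.max()+.5,12) for v,u in rows])
    for n,E in(("L",L),("R",R)):
        c=line(E[:,0],E[:,1]);print("bed",n,"y at 40",np.polyval(c,40).round(2),"deg",np.degrees(c[0]).round(2),"x",E[:,0].min().round(1))
    print("bed z",np.nanmedian(H[b]))
E
python3 - <<'E'
import pickle;from m import *
st,s=pickle.load(open("w3.pkl","rb"));meas(st,s)
E
```

```text
bar: x -59.097644285846236 83.1541984897633
 side L y at 40 -5.09 deg 0.22
 side R y at 40 6.33 deg 0.16
fence: x from 66.3 .. 142.8 y at 40, 100 [21.15 22.31] deg 1.11
stop near edge x med 118.41 y 3.740872594175584 22.113708813401946
bed L y at 40 -16.05 deg 0.36 x 0.2
bed R y at 40 43.89 deg 0.45 x 0.2
bed z 12.658075776024646
```

The bar end is at tool x≈83, the fence entry at 66, and the plunger tip at about 108. The fence face is about 15.6 mm to the side, and the yaw error is about 0.2°. I'll shift +14 and +11 mm and come down to about 3 mm above the bed.

>>> apply_moves:
  steps:
    - [-1, 7, 5, 0, 0, 0, 0.04]
    - [-1, 7, 6, 5, 0, 0, 0]
    - [-1, 0, 0, 18, 0, 0, 0]
    - [-1, 0, 0, 20, 0, 0, 0]
    - [-1, 0, 0, 18, 0, 0, 0]
    - [-1, 0, 0, 10, 0, 0, 0]
    - [-1, 0, 0, 4, 0, 0, 0]
    - [-1, 0, 0, 0, 0, 0, 0]

```text
time: 8.3
tool_pos: [491.7, 44.0, 21.9]
tcp_rot: [-180.0, -0.0, 104.6]
ft_force: [-0.1, 0.3, -1.4]
finger_gap: 9.9
grip_force: 49.0
```

Run:
```python
from bench import r;from m import *
st,s=wrist(r,"w4");print(st["tool_pos"],st["tcp_rot"],st["ft_force"],st["wrist_torque"]);meas(st,s)
```

```text
[491.69073951  43.98611509  21.90284861] [-1.79952233e+02 -1.43226180e-02  1.04595654e+02] [-0.12717692  0.33682161 -1.43681025] [ 0.01260484  0.06864104 -0.01935095]
bar: x -59.162005919683516 83.15550856687975
 side L y at 40 -5.2 deg 0.18
 side R y at 40 6.34 deg 0.21
fence: x from 60.6 .. 121.3 y at 40, 100 [2.37 8.98] deg 6.32
stop near edge x med 106.92 y -8.679174445977658 9.73836079879825
bed L y at 40 -27.71 deg 0.02 x -0.2
bed R y at 40 32.29 deg 0.01 x -0.1
bed z 12.678587779804857
```

View pics/w4.png

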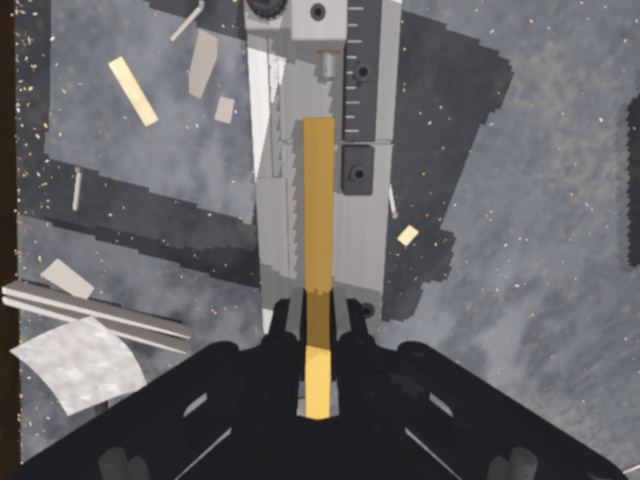

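The bar is over the bed and about 3.7 mm off the fence. The plunger tip (327,78) is well ahead of the bar end (row 118). I'll lower it gently onto the bed.

>>> apply_moves:
  steps:
    - [-1, 0, 0, 1, 0, 0, -0.02]
    - [-1, 0, 0, 1, 0, 0, 0]
    - [-1, 0, 0, 1, 0, 0, 0]
    - [-1, 0, 0, 0.5, 0, 0, 0]
    - [-1, 0, 0, 0.5, 0, 0, 0]
    - [-1, 0, 0, 0, 0, 0, 0]
    - [-1, 0, 0, 0, 0, 0, 0]
    - [-1, 0, 0, 0, 0, 0, 0]

```text
time: 9.15
tool_pos: [491.9, 44.0, 18.3]
tcp_rot: [180.0, 0.0, 104.7]
ft_force: [0.0, -0.6, -1.9]
finger_gap: 10.0
grip_force: 49.0
```

>>> apply_moves:
  steps:
    - [-1, 0, 0, 0.3, 0, 0, 0]
    - [-1, 0, 0, 0.3, 0, 0, 0]
    - [-1, 0, 0, 0.3, 0, 0, 0]
    - [-1, 0, 0, 0, 0, 0, 0]
    - [-1, 0, 0, 0, 0, 0, 0]
    - [-1, 0, 0, 0, 0, 0, 0]
    - [-1, 0, 0, 0, 0, 0, 0]
    - [-1, 0, 0, 0, 0, 0, 0]

```text
time: 9.95
tool_pos: [492.0, 44.0, 17.9]
tcp_rot: [180.0, 0.0, 104.7]
ft_force: [-3.9, 0.5, 5.0]
finger_gap: 10.1
grip_force: 49.9
```

>>> apply_moves:
  steps:
    - [-1, 0, 1, 0, 0, 0, 0]
    - [-1, 0, 1, 0, 0, 0, 0]
    - [-1, 0, 0.8, 0, 0, 0, 0]
    - [-1, 0, 0, 0, 0, 0, 0]
    - [-1, 0, 0, 0, 0, 0, 0]
    - [-1, 0, 0, 0, 0, 0, 0]
    - [-1, 0, 0, 0, 0, 0, 0]
    - [-1, 0, 0, 0, 0, 0, 0]

```text
time: 10.75
tool_pos: [494.4, 44.6, 17.9]
tcp_rot: [-180.0, 0.0, 104.7]
ft_force: [-4.8, -1.0, 7.3]
finger_gap: 9.9
grip_force: 50.1
```

```bash
python3 -c "
from bench import r
s=r.sense();print(s['tool_pos'],s['tcp_rot'],s['ft_force'],s['wrist_torque'])"
```

```text
[494.42335979  44.57941765  17.93768236] [-1.79963152e+02  1.02142418e-02  1.04718520e+02] [-4.77248883 -0.98442003  7.25604203] [-0.20148762  0.9390622   0.03455207]
```

>>> apply_moves:
  steps:
    - [-1, 0, 0, -0.2, 0, 0, 0]
    - [-1, 0, 0.3, 0, 0, 0, 0]
    - [-1, 0, 0.3, 0, 0, 0, 0]
    - [-1, 0, 0, 0, 0, 0, 0]
    - [-1, 0, 0, 0, 0, 0, 0]
    - [-1, 0, 0, 0, 0, 0, 0]
    - [-1, 0, 0, 0, 0, 0, 0]
    - [-1, 0, 0, 0, 0, 0, 0]

```text
time: 11.55
tool_pos: [495.0, 44.7, 17.9]
tcp_rot: [-180.0, 0.0, 104.7]
ft_force: [-4.6, -2.0, 6.4]
finger_gap: 9.8
grip_force: 50.0
```

>>> apply_moves:
  steps:
    - [-1, 0, 0.3, 0, 0, 0, 0]
    - [-1, 0, 0.2, 0, 0, 0, 0]
    - [-1, 0, 0, 0, 0, 0, 0]
    - [-1, 0, 0, 0, 0, 0, 0]
    - [-1, 0, 0, 0, 0, 0, 0]
    - [-1, 0, 0, 0, 0, 0, 0]
    - [-1, 0, 0, 0, 0, 0, 0]
    - [-1, 0, 0, 0, 0, 0, 0]

```text
time: 12.35
tool_pos: [495.1, 44.7, 17.9]
tcp_rot: [-179.9, 0.0, 104.7]
ft_force: [-6.7, -1.6, 8.4]
finger_gap: 10.2
grip_force: 50.3
```

```bash
python3 -c "
from bench import r
s=r.sense();print(s['tool_pos'],s['tcp_rot'],s['ft_force'],s['wrist_torque'])"
```

```text
[495.073948    44.71408789  17.90230789] [-1.79910691e+02  8.11506907e-03  1.04715925e+02] [-6.72485214 -1.64837431  8.37193165] [-0.32331798  1.23987601  0.01860747]
```

>>> apply_moves:
  steps:
    - [-1, 0, 0, -0.3, 0, 0, 0]
    - [-1, 0, 0.3, 0, 0, 0, 0]
    - [-1, 0, 0.2, 0, 0, 0, 0]
    - [-1, 0, 0, 0, 0, 0, 0]
    - [-1, 0, 0, 0, 0, 0, 0]
    - [-1, 0, 0, 0, 0, 0, 0]
    - [-1, 0, 0, 0, 0, 0, 0]
    - [-1, 0, 0, 0, 0, 0, 0]

```text
time: 13.15
tool_pos: [495.7, 44.9, 17.9]
tcp_rot: [-179.9, 0.0, 104.7]
ft_force: [-5.8, -1.0, 6.1]
finger_gap: 10.1
grip_force: 50.0
```

Run:
```python
from bench import r;from m import *
st,s=wrist(r,"w5");print(st["tool_pos"],st["tcp_rot"],st["ft_force"],st["wrist_torque"]);meas(st,s)
cv2.imwrite("pics/w5c.png",cv2.resize(s["color"][0:300,220:420],(533,600*4//3-200),interpolation=2))
```

```text
[495.65302165  44.93340901  17.93394072] [-1.79927867e+02  2.45690400e-03  1.04714709e+02] [-5.78682603 -1.01307587  6.07516833] [-0.35626768  0.98555339  0.00620258]
bar: x -59.182912867478215 83.15410258719645
 side L y at 40 -5.38 deg 0.05
 side R y at 40 6.22 deg 0.11
fence: x from 60.8 .. 120.1 y at 40, 100 [6.13 6.33] deg 0.19
stop near edge x med 106.98 y -12.56481600738493 5.931187058531174
bed L y at 40 -31.71 deg 0.13 x -0.2
bed R y at 40 28.3 deg 0.14 x -0.2
bed z 12.688409805576086
```

View pics/w5c.png

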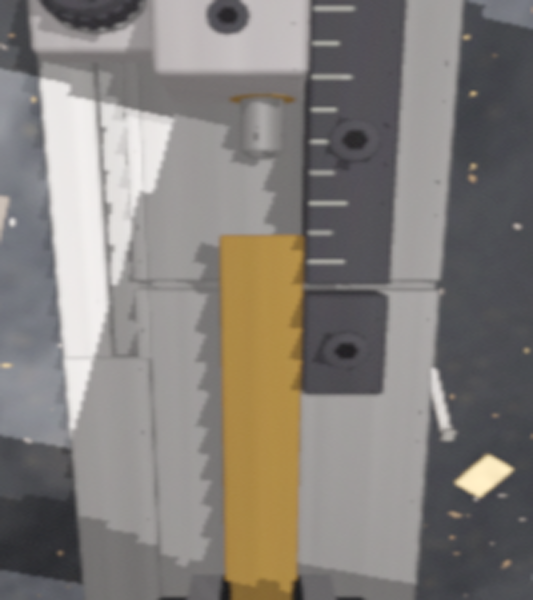

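The bar now sits right along the fence (edge at column ≈303 in the crop) with the plunger clear ahead. I'll press a bit more to confirm contact.

>>> apply_moves:
  steps:
    - [-1, 0, 0.3, -0.2, 0, 0, 0]
    - [-1, 0, 0.3, 0, 0, 0, 0]
    - [-1, 0, 0, 0, 0, 0, 0]
    - [-1, 0, 0, 0, 0, 0, 0]
    - [-1, 0, 0, 0, 0, 0, 0]
    - [-1, 0, 0, 0, 0, 0, 0]
    - [-1, 0, 0, 0, 0, 0, 0]
    - [-1, 0, 0, 0, 0, 0, 0]

```text
time: 14.0
tool_pos: [495.9, 45.0, 17.9]
tcp_rot: [-179.9, 0.0, 104.7]
ft_force: [-7.3, -3.8, 6.1]
finger_gap: 10.1
grip_force: 50.0
```

```bash
python3 -c "
from bench import r
s=r.sense();print(s['tool_pos'],s['tcp_rot'],s['ft_force'],s['wrist_torque'])"
```

```text
[495.88696313  44.9744132   17.93643863] [-1.79884541e+02  4.30126127e-03  1.04720427e+02] [-7.29861659 -3.81918964  6.10935959] [-0.40837912  1.18301897  0.08017812]
```

>>> apply_moves:
  steps:
    - [-1, 0, 0.3, -0.2, 0, 0, 0]
    - [-1, 0, 0.3, 0, 0, 0, 0]
    - [-1, 0, 0, 0, 0, 0, 0]
    - [-1, 0, 0, 0, 0, 0, 0]
    - [-1, 0, 0, 0, 0, 0, 0]
    - [-1, 0, 0, 0, 0, 0, 0]
    - [-1, 0, 0, 0, 0, 0, 0]
    - [-1, 0, 0, 0, 0, 0, 0]

```text
time: 14.8
tool_pos: [496.1, 45.1, 17.9]
tcp_rot: [-179.8, 0.0, 104.7]
ft_force: [-8.1, -3.5, 6.1]
finger_gap: 10.6
grip_force: 50.0
```

```bash
cat > f.py <<'E'
from bench import r;from m import *
import sys
st,s=wrist(r,sys.argv[1]);print(st["tool_pos"],st["tcp_rot"],st["ft_force"],st["wrist_torque"]);meas(st,s)
E
python3 f.py w6
```

```text
[496.08250534  45.05076233  17.92212644] [-1.79837522e+02  2.79197071e-03  1.04728345e+02] [-8.08341281 -3.50497487  6.09305829] [-0.52544613  1.34263812  0.15766763]
bar: x -59.18927863104479 83.15389472681638
 side L y at 40 -5.68 deg -0.29
 side R y at 40 5.82 deg -0.25
fence: x from 60.8 .. 120.1 y at 40, 100 [5.67 5.92] deg 0.24
stop near edge x med 106.98 y -13.004533491680169 5.552805052630222
bed L y at 40 -32.11 deg 0.14 x -0.3
bed R y at 40 27.89 deg 0.14 x -0.2
bed z 12.675718520006114
```

>>> apply_moves:
  steps:
    - [-1, 0, -0.3, -0.2, 0, 0, 0.06]
    - [-1, 0, 0, 0, 0, 0, 0]
    - [-1, 0, 0, 0, 0, 0, 0]
    - [-1, 0, 0, 0, 0, 0, 0]
    - [-1, 0, 0, 0, 0, 0, 0]
    - [-1, 0, 0, 0, 0, 0, 0]
    - [-1, 0, 0, 0, 0, 0, 0]
    - [-1, 0, 0, 0, 0, 0, 0]

```text
time: 15.65
tool_pos: [496.0, 45.0, 17.9]
tcp_rot: [-179.9, 0.0, 104.4]
ft_force: [-4.5, -1.9, 2.8]
finger_gap: 10.1
grip_force: 49.6
```

```bash
python3 f.py w7
```

```text
[496.02012758  44.99383143  17.94699713] [-1.79869992e+02  7.22693560e-03  1.04428388e+02] [-4.51556814 -1.90558564  2.81165999] [-0.48181105  0.90960998  0.19263694]
bar: x -59.18967008543236 83.15590472336254
 side L y at 40 -5.87 deg -0.5
 side R y at 40 5.84 deg -0.58
fence: x from 60.8 .. 120.1 y at 40, 100 [5.63 5.45] deg -0.17
stop near edge x med 106.98 y -13.52866254363697 4.976423063098291
bed L y at 40 -32.26 deg -0.16 x -0.3
bed R y at 40 27.73 deg -0.16 x -0.2
bed z 12.68580659581778
```

>>> apply_moves:
  steps:
    - [-1, 0, -0.3, 0, 0, 0, 0]
    - [-1, 0, -0.3, 0, 0, 0, 0]
    - [-1, 0, 0, 0, 0, 0, 0]
    - [-1, 0, 0, 0, 0, 0, 0]
    - [-1, 0, 0, 0, 0, 0, 0]
    - [-1, 0, 0, 0, 0, 0, 0]
    - [-1, 0, 0, 0, 0, 0, 0]
    - [-1, 0, 0, 0, 0, 0, 0]

```text
time: 16.5
tool_pos: [496.0, 45.0, 18.1]
tcp_rot: [-179.9, 0.0, 104.4]
ft_force: [-4.2, -3.1, -3.1]
finger_gap: 10.2
grip_force: 49.0
```

```bash
python3 f.py w8
```

```text
[495.98830812  45.04394556  18.12182257] [-1.79945733e+02  4.45127004e-03  1.04416663e+02] [-4.22547983 -3.09229774 -3.08193129] [-0.69200978  0.66843291  0.18757292]
bar: x -59.181584932603855 83.15615712129046
 side L y at 40 -5.79 deg -0.43
 side R y at 40 5.9 deg -0.52
fence: x from 60.8 .. 120.2 y at 40, 100 [5.78 5.51] deg -0.26
stop near edge x med 107.02 y -13.440070499913878 4.983859130323353
bed L y at 40 -32.2 deg -0.17 x -0.3
bed R y at 40 27.8 deg -0.17 x -0.3
bed z 12.696340181887138
```

>>> apply_moves:
  steps:
    - [-1, 0, -0.3, 0.2, 0, 0, 0]
    - [-1, 0, -0.2, 0.1, 0, 0, 0]
    - [-1, 0, 0, 0, 0, 0, 0]
    - [-1, 0, 0, 0, 0, 0, 0]
    - [-1, 0, 0, 0, 0, 0, 0]
    - [-1, 0, 0, 0, 0, 0, 0]
    - [-1, 0, 0, 0, 0, 0, 0]
    - [-1, 0, 0, 0, 0, 0, 0]

```text
time: 17.35
tool_pos: [495.9, 45.1, 18.1]
tcp_rot: [-180.0, 0.0, 104.4]
ft_force: [-4.1, -4.0, -3.3]
finger_gap: 10.0
grip_force: 49.0
```

```bash
python3 f.py w9
```

```text
[495.87487711  45.05061403  18.13552475] [-1.79991607e+02  2.87253371e-03  1.04412407e+02] [-4.05360107 -4.0185936  -3.30012003] [-0.67102414  0.57203502  0.23857732]
bar: x -59.17679693333129 83.1561821107105
 side L y at 40 -5.77 deg -0.41
 side R y at 40 5.9 deg -0.52
fence: x from 60.8 .. 120.2 y at 40, 100 [5.8  5.54] deg -0.25
stop near edge x med 107.02 y -13.385121180627866 4.988985450841462
bed L y at 40 -32.17 deg -0.17 x -0.3
bed R y at 40 27.82 deg -0.17 x -0.3
bed z 12.659916795440864
```

>>> apply_moves:
  steps:
    - [-1, 0, -0.3, 0.3, 0, 0, 0]
    - [-1, 0, -0.2, 0.2, 0, 0, 0]
    - [-1, 0, 0, 0, 0, 0, 0]
    - [-1, 0, 0, 0, 0, 0, 0]
    - [-1, 0, 0, 0, 0, 0, 0]
    - [-1, 0, 0, 0, 0, 0, 0]
    - [-1, 0, 0, 0, 0, 0, 0]
    - [-1, 0, 0, 0, 0, 0, 0]

```text
time: 18.2
tool_pos: [495.8, 45.1, 18.0]
tcp_rot: [180.0, 0.0, 104.4]
ft_force: [-2.3, -1.6, 1.3]
finger_gap: 10.1
grip_force: 49.4
```

```bash
python3 f.py w10
```

```text
[495.811631    45.06579664  17.96749104] [1.79957956e+02 1.55208543e-03 1.04409030e+02] [-2.30580978 -1.58475328  1.26045131] [-0.31610027  0.32885877  0.13118871]
bar: x -59.172092748539164 83.15618035306176
 side L y at 40 -5.72 deg -0.37
 side R y at 40 5.9 deg -0.53
fence: x from 60.8 .. 120.1 y at 40, 100 [5.78 5.67] deg -0.1
stop near edge x med 106.99 y -13.288786457338572 5.270339933227788
bed L y at 40 -32.09 deg -0.18 x -0.2
bed R y at 40 27.91 deg -0.17 x -0.2
bed z 12.68801217970308
```

>>> apply_moves:
  steps:
    - [-1, 0, 0, 0, 0, 0, 0.06]
    - [-1, 0, 0, 0, 0, 0, 0]
    - [-1, 0, 0, 0, 0, 0, 0]
    - [-1, 0, 0, 0, 0, 0, 0]
    - [-1, 0, 0, 0, 0, 0, 0]
    - [-1, 0, 0, 0, 0, 0, 0]
    - [-1, 0, 0, 0, 0, 0, 0]
    - [-1, 0, 0, 0, 0, 0, 0]

```text
time: 19.05
tool_pos: [495.7, 45.1, 17.9]
tcp_rot: [180.0, 0.0, 104.1]
ft_force: [-1.2, -0.8, 5.3]
finger_gap: 10.1
grip_force: 49.9
```

```bash
python3 f.py w11
```

```text
[495.73429043  45.05057889  17.91169492] [1.79967844e+02 9.63893745e-04 1.04113425e+02] [-1.17685186 -0.8442768   5.26139577] [-0.04221968  0.20302211  0.23969185]
bar: x -59.16982701527654 83.1583251413877
 side L y at 40 -5.91 deg -0.6
 side R y at 40 5.85 deg -0.56
fence: x from 60.8 .. 120.1 y at 40, 100 [5.62 5.23] deg -0.37
stop near edge x med 106.98 y -13.836413860071712 4.655220510714009
bed L y at 40 -32.25 deg -0.46 x -0.2
bed R y at 40 27.75 deg -0.47 x -0.2
bed z 12.668460134105999
```

The bar is now flush within about 0.1°, lightly loaded, and short of the plunger. I'll feed along the fence, whose direction is -0.47° in the tool frame.

>>> apply_moves:
  steps:
    - [-1, 1, 0, 0, 0, 0, 0]
    - [-1, 2, -0.02, 0, 0, 0, 0]
    - [-1, 2, -0.02, 0, 0, 0, 0]
    - [-1, 2, -0.02, 0, 0, 0, 0]
    - [-1, 1, -0.01, 0, 0, 0, 0]
    - [-1, 0, 0, 0, 0, 0, 0]
    - [-1, 0, 0, 0, 0, 0, 0]
    - [-1, 0, 0, 0, 0, 0, 0]

```text
time: 19.9
tool_pos: [493.8, 51.8, 17.9]
tcp_rot: [180.0, 0.1, 104.1]
ft_force: [-2.1, -6.0, 5.6]
finger_gap: 10.0
grip_force: 50.0
```

```bash
python3 f.py w12
```

```text
[493.79361795  51.80871004  17.94942184] [1.79985552e+02 9.05679045e-02 1.04104575e+02] [-2.0847561  -5.97238576  5.57462133] [-1.00502951  0.19494869  0.20253643]
bar: x -59.269135570132505 83.15580911260051
 side L y at 40 -5.76 deg -0.39
 side R y at 40 5.93 deg -0.5
fence: x from 60.8 .. 120.1 y at 40, 100 [5.77 5.4 ] deg -0.36
stop near edge x med 99.76 y -13.620105545734518 4.990693022463907
bed L y at 40 -32.0 deg -0.48 x -0.2
bed R y at 40 28.0 deg -0.49 x -0.2
bed z 12.704142124148717
```

>>> apply_moves:
  steps:
    - [-1, 1, 0, 0, 0, 0, 0]
    - [-1, 2, 0, 0, 0, 0, 0]
    - [-1, 2, -0.01, 0, 0, 0, 0]
    - [-1, 2, -0.01, 0, 0, 0, 0]
    - [-1, 1, 0, 0, 0, 0, 0]
    - [-1, 0, 0, 0, 0, 0, 0]
    - [-1, 0, 0, 0, 0, 0, 0]
    - [-1, 0, 0, 0, 0, 0, 0]

```text
time: 20.75
tool_pos: [491.9, 59.2, 18.0]
tcp_rot: [180.0, 0.1, 104.1]
ft_force: [-1.1, -8.7, 5.7]
finger_gap: 10.1
grip_force: 49.9
```

```bash
python3 f.py w13
```

```text
[491.88139982  59.16065699  17.95630906] [1.79990157e+02 1.26992210e-01 1.04103895e+02] [-1.05450884 -8.68902859  5.70900446] [-1.40945119  0.16489755  0.2277721 ]
bar: x -59.30947557508407 83.15468675918753
 side L y at 40 -5.77 deg -0.39
 side R y at 40 5.97 deg -0.48
fence: x from 60.8 .. 120.1 y at 40, 100 [5.79 5.37] deg -0.39
stop near edge x med 92.57 y -13.624214315871573 4.962098790673
bed L y at 40 -32.03 deg -0.47 x -0.2
bed R y at 40 27.99 deg -0.5 x -0.2
bed z 12.70104827888943
```

>>> apply_moves:
  steps:
    - [-1, 1, 0, 0, 0, 0, 0]
    - [-1, 1, -0.01, 0, 0, 0, 0]
    - [-1, 1, -0.01, 0, 0, 0, 0]
    - [-1, 1, -0.01, 0, 0, 0, 0]
    - [-1, 1, 0, 0, 0, 0, 0]
    - [-1, 0, 0, 0, 0, 0, 0]
    - [-1, 0, 0, 0, 0, 0, 0]
    - [-1, 0, 0, 0, 0, 0, 0]

```text
time: 21.6
tool_pos: [490.7, 63.6, 17.9]
tcp_rot: [180.0, 0.2, 104.1]
ft_force: [-1.0, -10.5, 5.0]
finger_gap: 9.6
grip_force: 49.9
```

```bash
python3 f.py w14
```

```text
[490.70518391  63.56575986  17.93337485] [1.79993010e+02 1.67919148e-01 1.04103256e+02] [ -1.03701622 -10.50734557   4.97770613] [-1.75907664  0.07407429  0.19118666]
bar: x -59.35462580800239 83.15356695342457
 side L y at 40 -5.77 deg -0.39
 side R y at 40 5.99 deg -0.48
fence: x from 60.8 .. 120.0 y at 40, 100 [5.78 5.38] deg -0.38
stop near edge x med 87.92 y -13.623968974810463 4.950947144333079
bed L y at 40 -32.03 deg -0.48 x -0.2
bed R y at 40 27.99 deg -0.49 x -0.2
bed z 12.661688657510808
```

>>> apply_moves:
  steps:
    - [-1, 0.7, 0, 0, 0, 0, 0]
    - [-1, 0.7, -0.01, 0, 0, 0, 0]
    - [-1, 0.7, 0, 0, 0, 0, 0]
    - [-1, 0.4, -0.01, 0, 0, 0, 0]
    - [-1, 0, 0, 0, 0, 0, 0]
    - [-1, 0, 0, 0, 0, 0, 0]
    - [-1, 0, 0, 0, 0, 0, 0]
    - [-1, 0, 0, 0, 0, 0, 0]

```text
time: 22.45
tool_pos: [490.1, 65.7, 17.9]
tcp_rot: [180.0, 0.2, 104.1]
ft_force: [0.5, -12.4, 5.4]
finger_gap: 10.3
grip_force: 49.9
```

>>> apply_moves:
  steps:
    - [-1, 0.4, 0, 0, 0, 0, 0]
    - [-1, 0.4, 0, 0, 0, 0, 0]
    - [-1, 0.2, 0, 0, 0, 0, 0]
    - [-1, 0, 0, 0, 0, 0, 0]
    - [-1, 0, 0, 0, 0, 0, 0]
    - [-1, 0, 0, 0, 0, 0, 0]
    - [-1, 0, 0, 0, 0, 0, 0]
    - [-1, 0, 0, 0, 0, 0, 0]

```text
time: 23.25
tool_pos: [489.9, 66.6, 17.9]
tcp_rot: [180.0, 0.2, 104.1]
ft_force: [1.0, -12.3, 4.8]
finger_gap: 10.3
grip_force: 49.9
```

```bash
python3 f.py w15
```

```text
[489.91385073  66.59634217  17.94755255] [179.99334837   0.2005024  104.09926981] [  1.00733715 -12.34969705   4.79416242] [-2.09775852  0.00764181  0.21532   ]
bar: x -59.39051727853383 83.15249468050743
 side L y at 40 -5.76 deg -0.42
 side R y at 40 6.0 deg -0.48
fence: x from 60.8 .. 120.0 y at 40, 100 [5.81 5.37] deg -0.42
stop near edge x med 84.77 y -13.629721925764706 4.941740973516465
bed L y at 40 -32.03 deg -0.48 x -0.2
bed R y at 40 27.99 deg -0.5 x -0.2
bed z 12.687137679015905
```

>>> apply_moves:
  steps:
    - [-1, 0.4, 0, 0, 0, 0, 0]
    - [-1, 0.4, 0, 0, 0, 0, 0]
    - [-1, 0, 0, 0, 0, 0, 0]
    - [-1, 0, 0, 0, 0, 0, 0]
    - [-1, 0, 0, 0, 0, 0, 0]
    - [-1, 0, 0, 0, 0, 0, 0]
    - [-1, 0, 0, 0, 0, 0, 0]
    - [-1, 0, 0, 0, 0, 0, 0]

```text
time: 24.1
tool_pos: [489.7, 67.3, 18.0]
tcp_rot: [180.0, 0.2, 104.1]
ft_force: [0.3, -12.9, 5.0]
finger_gap: 9.9
grip_force: 49.9
```

>>> apply_moves:
  steps:
    - [-1, 0.3, 0, 0, 0, 0, 0]
    - [-1, 0.3, 0, 0, 0, 0, 0]
    - [-1, 0, 0, 0, 0, 0, 0]
    - [-1, 0, 0, 0, 0, 0, 0]
    - [-1, 0, 0, 0, 0, 0, 0]
    - [-1, 0, 0, 0, 0, 0, 0]
    - [-1, 0, 0, 0, 0, 0, 0]
    - [-1, 0, 0, 0, 0, 0, 0]

```text
time: 24.9
tool_pos: [489.6, 67.8, 17.9]
tcp_rot: [180.0, 0.2, 104.1]
ft_force: [0.1, -12.3, 5.6]
finger_gap: 10.4
grip_force: 49.9
```

```bash
python3 f.py w16
```

```text
[489.5909537   67.83769178  17.94318876] [179.99517972   0.21079816 104.09976787] [  0.10362294 -12.26647534   5.57475163] [-2.17317249 -0.04479676  0.15917723]
bar: x -59.401937928401196 83.15230193992487
 side L y at 40 -5.77 deg -0.45
 side R y at 40 6.0 deg -0.48
fence: x from 60.8 .. 120.0 y at 40, 100 [5.8  5.37] deg -0.41
stop near edge x med 83.49 y -13.627060290831677 4.938179639005453
bed L y at 40 -32.03 deg -0.48 x -0.2
bed R y at 40 27.97 deg -0.49 x -0.2
bed z 12.677778235729676
```

>>> apply_moves:
  steps:
    - [-1, 0.3, 0, 0, 0, 0, 0]
    - [-1, 0.3, 0, 0, 0, 0, 0]
    - [-1, 0, 0, 0, 0, 0, 0]
    - [-1, 0, 0, 0, 0, 0, 0]
    - [-1, 0, 0, 0, 0, 0, 0]
    - [-1, 0, 0, 0, 0, 0, 0]
    - [-1, 0, 0, 0, 0, 0, 0]
    - [-1, 0, 0, 0, 0, 0, 0]

```text
time: 25.75
tool_pos: [489.6, 68.0, 17.9]
tcp_rot: [180.0, 0.3, 104.1]
ft_force: [0.7, -15.3, 4.9]
finger_gap: 10.0
grip_force: 49.8
```

>>> apply_moves:
  steps:
    - [-1, 0.3, 0, 0, 0, 0, 0]
    - [-1, 0.3, 0, 0, 0, 0, 0]
    - [-1, 0, 0, 0, 0, 0, 0]
    - [-1, 0, 0, 0, 0, 0, 0]
    - [-1, 0, 0, 0, 0, 0, 0]
    - [-1, 0, 0, 0, 0, 0, 0]
    - [-1, 0, 0, 0, 0, 0, 0]
    - [-1, 0, 0, 0, 0, 0, 0]

```text
time: 26.55
tool_pos: [489.6, 68.0, 17.9]
tcp_rot: [180.0, 0.3, 104.1]
ft_force: [0.8, -19.0, 4.2]
finger_gap: 9.9
grip_force: 49.7
```

```bash
python3 f.py w17
```

```text
[489.55290126  68.02714393  17.93803915] [179.99196303   0.29994555 104.0957184 ] [  0.82058782 -19.01773818   4.24487422] [-3.06838258 -0.24770966  0.21667912]
bar: x -59.50024085939817 83.15111066601057
 side L y at 40 -5.77 deg -0.44
 side R y at 40 6.0 deg -0.48
fence: x from 60.9 .. 120.0 y at 40, 100 [5.8  5.35] deg -0.43
stop near edge x med 83.48 y -13.64085791165224 4.937339857832705
bed L y at 40 -32.04 deg -0.48 x -0.2
bed R y at 40 27.95 deg -0.49 x -0.2
bed z 12.668728954076911
```

The bar is at the hard stop: it no longer advances and the push rose to 19 N. A last check that it lies flat, then hand in.

Run:
```python
from bench import r;from m import *
st,s=wrist(r,"w18");P=pts(s);R=Ro.from_euler("xyz",st["tcp_rot"],degrees=True).as_matrix();Q=(P-st["tool_pos"])@R
H=P[...,2]
k=(abs(H-25)<3)&(abs(Q[...,1])<4)&(Q[...,0]<80);print("bar slope deg",np.degrees(np.polyfit(Q[k][:,0],H[k],1)[0]),np.median(H[k]))
k=(abs(H-12.5)<3)&(Q[...,1]<-10)&(Q[...,1]>-25)&(Q[...,0]<80)&(Q[...,0]>10);print("bed slope",np.degrees(np.polyfit(Q[k][:,0],H[k],1)[0]))
```

```text
bar slope deg -0.0002703164853369401 24.726701993439264
bed slope -0.2124082302452941
```

Run:
```python
from bench import r;from m import *
S=[wrist(r,"w19") for _ in range(6)]
st,s=S[0];s["depth"]=np.mean([x[1]["depth"] for x in S],0);P=pts(s);R=Ro.from_euler("xyz",st["tcp_rot"],degrees=True).as_matrix();Q=(P-st["tool_pos"])@R
H=P[...,2]
for a in range(-60,90,10):
    kx=(Q[...,0]>=a)&(Q[...,0]<a+10);f=lambda k:(np.round(H[k].mean(),2),k.sum()) if k.sum()>10 else None
    print(a,f(kx&(abs(H-25)<3)&(abs(Q[...,1])<4)),f(kx&(abs(H-12.5)<2.5)&(Q[...,1]<-9)&(Q[...,1]>-28)),f(kx&(abs(H-12.5)<2.5)&(Q[...,1]>10)&(Q[...,1]<26)))
print(st["ft_force"],st["tcp_rot"])
```

```text
-60 (np.float64(24.76), np.int64(245)) None None
-50 (np.float64(24.76), np.int64(251)) None None
-40 (np.float64(24.77), np.int64(274)) None None
-30 (np.float64(24.77), np.int64(296)) None None
-20 (np.float64(24.78), np.int64(303)) (np.float64(12.77), np.int64(127)) (np.float64(12.78), np.int64(43))
-10 (np.float64(24.75), np.int64(333)) (np.float64(12.75), np.int64(233)) (np.float64(12.74), np.int64(136))
0 (np.float64(24.74), np.int64(350)) (np.float64(12.74), np.int64(595)) (np.float64(12.76), np.int64(494))
10 (np.float64(24.75), np.int64(363)) (np.float64(12.73), np.int64(773)) (np.float64(12.74), np.int64(646))
20 (np.float64(24.75), np.int64(388)) (np.float64(12.74), np.int64(833)) (np.float64(12.77), np.int64(434))
30 (np.float64(24.75), np.int64(427)) (np.float64(12.67), np.int64(786)) (np.float64(12.75), np.int64(272))
40 (np.float64(24.73), np.int64(465)) (np.float64(12.64), np.int64(728)) (np.float64(12.67), np.int64(305))
50 (np.float64(24.72), np.int64(478)) (np.float64(12.66), np.int64(747)) (np.float64(12.71), np.int64(284))
60 (np.float64(24.73), np.int64(501)) (np.float64(12.69), np.int64(854)) (np.float64(12.76), np.int64(346))
70 (np.float64(24.74), np.int64(576)) (np.float64(12.67), np.int64(896)) (np.float64(12.75), np.int64(377))
80 (np.float64(24.8), np.int64(201)) (np.float64(12.66), np.int64(670)) (np.float64(12.73), np.int64(409))
[-3.36600789e-03 -1.82129613e+01  4.25128786e+00] [179.99052491   0.30098087 104.09882644]
```

The bar top is 12.0 mm above the bed along its whole length, so it lies flat. It is also flush with the fence and pressed against the stop.

```bash
python3 -c "
from bench import r
print(r.hand_in())"
```

```text
the job is handed in; nothing more can be done
None
```

The job is handed in, with no verdict reported: the square bar is held against the hard stop at about 19 N total push, flat on the bed and flush with the fence to within about 0.1°, and the other stock was not touched.

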